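Close the mounting pressure pot to its torque click

TASK

Close the pressure pot: put the round lid on it, swing the arm clockwise over the lid as far as it goes, and turn the red hexagonal torque knob clockwise until it slips. Let it click one to three times, so that the foot clamps the lid, then stop and let go; never run it on past four clicks.

Things in the scene. Friction and masses are not known exactly. Their poses are not given: they have to be found in the camera images.
- pot: Pressure pot, fixed: blue base plate 130 x 210 x 12 mm, on it an open aluminium vessel (outer diameter 100 mm, bore 88 mm, rim 62 mm above the table) and a post 100 mm from the vessel's axis along +y of this body. Origin: on the table under the vessel's axis, z up. A small gauge sticks out 71 mm from the axis along -x, below the rim.
- pot_mouth (a point): Centre of the vessel's mouth, level with its rim (62 mm above the table). Axes as the pot's.
- pot_lid: Loose aluminium lid, 0.2 to 0.45 kg, lying right side up: flange diameter 108 mm, 8 mm thick; below it a chamfered spigot of diameter 80 mm, 10 mm deep, that drops into the vessel's bore (4 mm play all round); on top a round steel boss, diameter 34 mm, 24 mm high, to hold it by. Origin: centre of the spigot's underside. Lid home on the pot: origin 10 mm below the rim.
- boss_top (a point): Centre of the top of the lid's boss, 42 mm above the lid's origin and 24 mm above the flange's top.
- swing_arm (a joint): Angle of the swing arm about its upright post (rad): 0 = against its stop, foot and knob exactly over the vessel's axis, arm pointing from the post along the pot's -y; positive = swung away anticlockwise seen from above (starts at 1.2 to 1.5). Friction of 0.25 N m keeps it where it is left.
- pivot (a point): Point on the swing arm's upright axis at mid-height of the arm, 124 mm above the table; fixed, axes as the pot's. The knob's axis is 100 mm and the handle's middle 170 mm from it. The arm bar is 24 mm wide and 18 mm high.
- handle_grip (a point): Middle of the swing arm's black handle: a level round bar, diameter 18 mm, 50 mm long, in line with the arm beyond the knob, 124 mm above the table. Its y axis lies along the arm, towards the post. It can be pinched from above or pushed sideways.
- knob_grip (a point): Middle of the red hexagonal knob on the arm, 165 mm above the table, z up: 50 mm across flats, 58 mm across corners, 26 mm high, with a 3 mm cap on top and a round black skirt (diameter 48 mm, 11 mm high) below. Flats face +x and -x of this point and every 60 degrees. It turns about z and keeps its height. Anticlockwise it does not slip.
- torque_knob (a joint): How far the knob has slipped on its ratchet (rad), about 0 at the start, one click more each 0.52 rad of clockwise slip; unchanged while the knob drives the foot. Felt at the knob: free running takes about 0.08 N m; once the foot is tight the torque climbs to about 0.3 N m, then falls suddenly by a third or more at each click and climbs again.
- foot: Steel pressure foot, diameter 28 mm, under the arm on the knob's axis. Turning the knob clockwise seen from above lowers it 3.2 mm a radian; it does not turn itself. Origin: centre of its underside. It starts 3 to 7 mm higher than the boss of a lid that is home; 1 to 3 rad of turning make it tight.
- levelling_press: Dark green hand press, bystander, fixed and always here: origin under the front of its base at about (0.62, -0.14); base and head reach to x 0.77, y -0.08 to -0.22, head 0.2 m high. Its lever sticks out over the table towards the robot to a black ball at about (0.486, -0.113, 0.305): keep the arm clear, pass it on the left or over 0.45 m.

How it is judged:
By the outcome, as a careful person would: the job done as asked, in the order asked, and still so for the second after the job is handed in, with the robot touching nothing.
It also fails if it takes over 72 s, if anything falls off the work surface, if the arm or the gripper's body presses on something with over 40 N, if the wrist force passes 120 N, or if a joint passes its speed limit or range.

ROBOT

A 6-joint arm with a two-finger parallel gripper is mounted at the origin on a cart in front of the work surface, level with it; the furniture and walls round the work are solid. World frame = base frame: x ahead of the robot, y to its left, z up, the work surface at z = 0. Lengths are in m, angles in rad, forces in N, time in s.
With the tool pointing down it reaches from about 0.3 to 0.875 m from the base axis. Payload 6.4 kg.
Tool frame: the origin (TCP) lies at the very end of the fingers, on their centre line; the grasp point (between the pads) lies 19 mm behind it (ctrl.pinch_z is the z of the grasp point in the tool frame, in m); z points along the fingers, y is the line along which they close (so a half turn about z gives the same grasp; the last joint's range is limited). The gripper opens to 85 mm and grips with 20 to 120 N. Pads are 22 mm wide; open, the fingers measure 114 mm over their backs; the gripper's body (76 mm by 85 mm) begins 54 mm behind the grasp point. The pads swing forward as they close: fully open they stand 13 mm farther back than shut.
Start: joints at [0.914, 0.181, 1.607, -0, 1.354, -0.206], TCP at [0.251, 0.518, 0.231] pointing down, gripper open.
Joint ranges: [-2.99, 2.99], [-0.89, 2.07], [0.3, 2.58], [-1.14, 4.28], [0, 2.63], [-3.12, 3.12]. Speed limits (rad/s): [2.57, 2.57, 3.01, 3.14, 3.14, 3.14].

INTERFACE

Orientations are given as a rotation vector (axis times angle).
In Python, from bench import ctrl gives the robot as it stands.
- The arm moves only by the shell command python3 -m inch FILE, which reads ROWS from the file FILE. ROWS is a JSON object with one list for each field, all of the same length, 1 to 20, a row being the entries at one place: aperture (the finger opening in m), dx, dy, dz (the shift in shares of 0.8 m (1.0 is 0.8 m)), drx, dry, drz (a rotation vector in normalised numbers (1 is pi rad)); each row is the pose to reach, as a shift and turn from the pose commanded when the command began, along the tool's axes at that moment; what a row does not reach only later rows make up. A row lasts 1/8 s, in which the tool goes at most 0.0625 m and 0.188 rad, less where a joint would pass 70% of its speed; a pose out of reach is approached as far as the arm can. The fingers move at their own pace and stop on an object; the grip force is fixed at half the most. Time passes only in rows, so rows that do not move let the fingers close. It prints the time, the measured TCP pose, the force, the opening and the grip force at its end. Input that does not fit is refused with a message, and nothing moves.
- ctrl.read_state(): the state, without advancing time (a new reading comes with each control period).
- ctrl.capture(name): name is "scene" or "top"; returns the picture (420x560x3 uint8, red, green, blue); there is no depth.
- ctrl.camera_model(name): a dict with "intrinsics" (3x3 intrinsics, pixels), "world_from_camera" (4x4, takes a point from camera to world coordinates). Camera axes: x right, y up, looking along -z (the intrinsics and any distortion apply to the point x, -y, -z); pixel columns grow to the right and rows downward; lengths in m; the calibration is good to about 2 mm. A picture is of the moment at which its call begins. camera_model takes no time and is no camera call.
- ctrl.job_done(): hands the job in; it is judged then, once.
The state is a dict: "time": time; "qpos": joint angles; "qvel": joint speeds; "joint_efforts": joint torques, N m; "eef_pos": TCP position; "eef_rot": TCP orientation; "ft_force": force on the tool from outside, world axes, zero at the start; "moment": the same for the moment, N m; "finger_gap": finger opening in m; "finger_force": force on a finger pad.
Only numpy, scipy, OpenCV 4.12 (cv2) and the standard library are available. Lean on these libraries where they do the work, as an engineer would, in place of code of your own. Each camera call takes 0.05 s, during which the arm holds its last target. There are 200 camera calls.

## Working session

There is one attempt and no reset: what is moved stays moved. The work goes in short steps, Python scripts to look and compute and a shell command to move; the robot and the scene stay as the last step left them, time stands still between calls to the robot, and variables do not carry over. Pictures are saved under pics/ and viewed, at most 10 in all, crops included, and the job is handed in when it is done.

```bash
ls; mkdir -p pics; python3 - <<'E'
from bench import ctrl
import cv2,numpy as np
np.set_printoptions(precision=4,suppress=True)
for n in("scene","top"):
    im=ctrl.capture(n); cv2.imwrite(f"pics/{n}0.png",im[...,::-1]); m=ctrl.camera_model(n); print(n,m)
s=ctrl.read_state(); print(s, ctrl.pinch_z)
E
```

```text
pics
scene {'intrinsics': array([[406.3878,   0.    , 269.8935],
       [  0.    , 406.3878, 205.8911],
       [  0.    ,   0.    ,   1.    ]]), 'world_from_camera': array([[-0.8632,  0.4003, -0.3078,  0.3018],
       [-0.5046, -0.6605,  0.556 ,  0.4877],
       [ 0.0193,  0.6352,  0.7721,  0.7614],
       [ 0.    ,  0.    ,  0.    ,  1.    ]])}
top {'intrinsics': array([[378.8566,   0.    , 276.4346],
       [  0.    , 378.8566, 208.9802],
       [  0.    ,   0.    ,   1.    ]]), 'world_from_camera': array([[ 0.023 ,  0.9959, -0.0879,  0.5045],
       [-0.9997,  0.0238,  0.0082,  0.031 ],
       [ 0.0103,  0.0877,  0.9961,  0.967 ],
       [ 0.    ,  0.    ,  0.    ,  1.    ]])}
{'time': 0.1, 'qpos': array([ 0.9137,  0.1815,  1.6079, -0.    ,  1.3538, -0.2063]), 'qvel': array([-0.0011, -0.0001, -0.0026,  0.0003,  0.001 , -0.0007]), 'joint_efforts': array([ -0.0004, -44.5881, -35.2237,  -0.0003,   0.0042,   0.    ]), 'eef_pos': array([0.2502, 0.5171, 0.2305]), 'eef_rot': array([-0.702 , -3.0615,  0.0023]), 'ft_force': array([ 0.1314, -0.0534, -0.542 ]), 'moment': array([ 0.0194, -0.0673,  0.0014]), 'finger_force': 0.0, 'finger_gap': 0.08513702243929341} -0.0187
```

View pics/scene0.png

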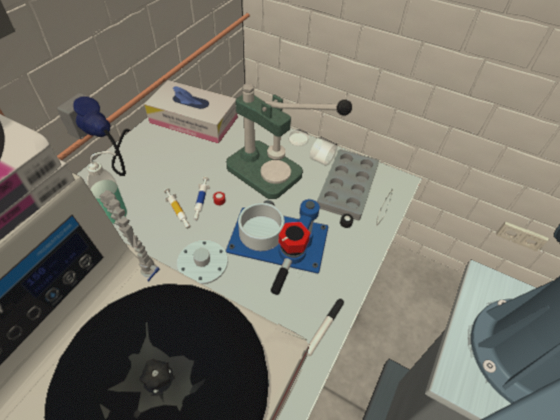

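View pics/top0.png

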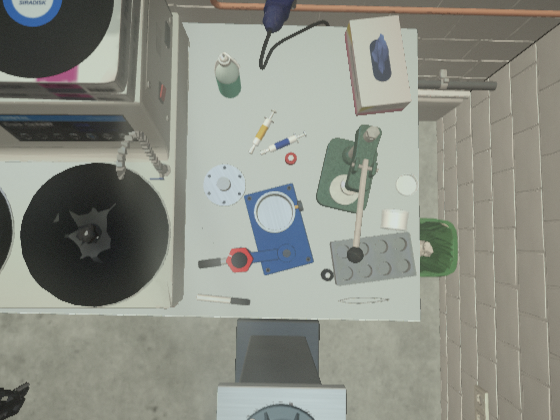

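The scene view shows the lid at about (202,260), the vessel at (261,227), the post at (309,208), the red knob at (294,238) and the handle at (281,278). In the top view these are at (224,184), (276,212), (286,253), (239,260) and (210,263). I'll zoom in and segment.

```bash
python3 - <<'E'
import cv2,numpy as np
a=cv2.imread("pics/scene0.png")[185:300,165:335]; b=cv2.imread("pics/top0.png")[155:285,190:320]
A=cv2.resize(a,(800,541)); 
cv2.imwrite("pics/cs.png",cv2.resize(a,None,fx=4.5,fy=4.5,interpolation=cv2.INTER_CUBIC));cv2.imwrite("pics/ct.png",cv2.resize(b,None,fx=4.5,fy=4.5,interpolation=cv2.INTER_CUBIC))
E
```

```text
(no output)
```

View pics/cs.png

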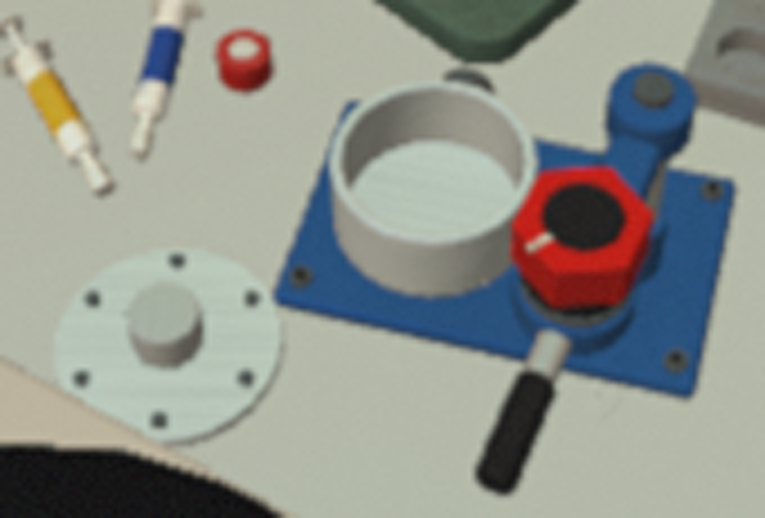

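View pics/ct.png

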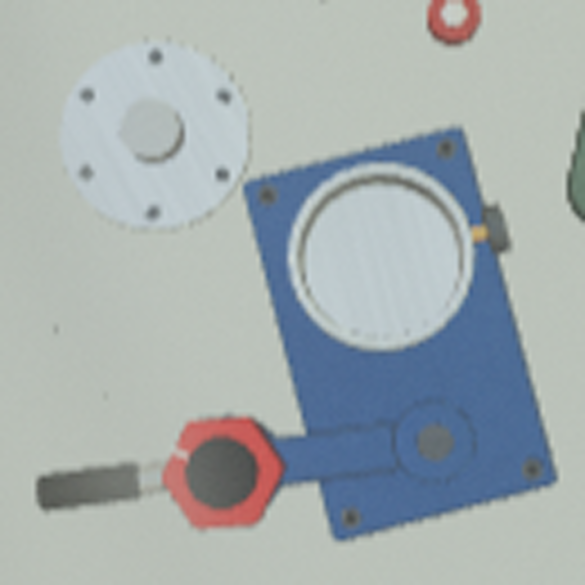

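The crops (4.5x) show it all clearly. Scene crop: boss top (166,311), rim centre (434,161), knob cap (584,216), post cap (654,90), handle middle (516,432). Top crop: boss top (150,128), rim centre (381,257), cap (221,473), post cap (434,442), handle (88,487). I'll refine the dark and blue parts by mask, then triangulate.

```bash
cat > h.py <<'E'
import cv2,numpy as np
from bench import ctrl
np.set_printoptions(precision=4,suppress=True)
M={n:ctrl.camera_model(n) for n in("scene","top")}
def ray(n,uv):
    K,T=M[n]["intrinsics"],M[n]["world_from_camera"]; d=np.linalg.solve(K,[*uv,1]); d=T[:3,:3]@(d*[1,-1,-1]); return T[:3,3],d/np.linalg.norm(d)
def plane(n,uv,z): o,d=ray(n,uv); return o+d*(z-o[2])/d[2]
def tri(a,b):
    (o,d),(p,e)=ray("scene",a),ray("top",b); t,s=np.linalg.lstsq(np.c_[d,-e],p-o,rcond=None)[0]
    A,B=o+t*d,p+s*e; return (A+B)/2,np.linalg.norm(A-B)
OFF={"scene":(165,185),"top":(190,155)}
def px(n,c): return (np.array(c)+.5)/4.5-.5+OFF[n]
def blob(im,mask,near,scale=1):
    n,l,s,c=cv2.connectedComponentsWithStats(mask.astype(np.uint8)); i=1+np.argmin(np.linalg.norm(c[1:]-near,axis=1)); return c[i],s[i][4],l==i
E
python3 - <<'E'
from h import *
P={"boss":((166,311),(150,128)),"rim":((434,161),(381,257)),"cap":((584,216),(221,473)),"post":((654,90),(434,442)),"handle":((516,432),(88,487))}
for k,(a,b) in P.items():
    a,b=px("scene",a),px("top",b); out=[]
    if k in("cap","handle"):
        for n,uv in(("scene",a),("top",b)):
            im=cv2.imread(f"pics/{n}0.png").max(2)<75; c,ar,_=blob(im,im,uv); out.append((c,ar))
        print(k,"picked",a,b,"mask",out); 
        print("   ",tri(out[0][0],out[1][0]))
    print(k,tri(a,b))
print("flange centre",plane("top",px("top",(154,134)),.018), plane("scene",px("scene",(168,345)),.018))
print("rim@62",plane("top",px("top",(381,257)),.062),plane("scene",px("scene",(434,161)),.062))
e=[plane("top",px("top",c),.012)for c in((246,185),(337,540),(463,127),(555,480))]
print("plate",e,np.linalg.norm(e[0]-e[1]),np.linalg.norm(e[0]-e[2]))
d=(e[1]-e[0]+e[3]-e[2]);print("yaw +y dir",d/np.linalg.norm(d), np.arctan2(d[1],d[0]))
E
```

```text
boss (array([0.6459, 0.1558, 0.0432]), np.float64(0.0022564748912770796))
rim (array([0.5774, 0.0284, 0.0608]), np.float64(0.0008341207551242058))
cap picked [294.3889 232.6111] [238.7222 259.7222] mask [(array([294.1518, 232.7749]), np.int32(191)), (array([267., 319.]), np.int32(1))]
    (array([0.4088, 0.0752, 0.2085]), np.float64(0.12940866538642629))
cap (array([0.4666, 0.0995, 0.1799]), np.float64(0.001364113260316707))
post (array([0.482 , 0.0011, 0.1459]), np.float64(0.0014923929321379906))
handle picked [279.2778 280.6111] [209.1667 262.8333] mask [(array([279.1325, 280.8248]), np.int32(234)), (array([154., 233.]), np.int32(1))]
    (array([0.4717, 0.241 , 0.2491]), np.float64(0.09413361128320291))
handle (array([0.4558, 0.1688, 0.1259]), np.float64(0.00147604613309763))
flange centre [0.6474 0.1574 0.018 ] [0.6447 0.1586 0.018 ]
rim@62 [0.5776 0.0286 0.062 ] [0.5765 0.0291 0.062 ]
plate [array([0.6206, 0.1055, 0.012 ]), array([0.4239, 0.0491, 0.012 ]), array([ 0.6566, -0.0162,  0.012 ]), array([ 0.4596, -0.0712,  0.012 ])] 0.20454364269374836 0.12690226084597908
yaw +y dir [-0.9622 -0.2722  0.    ] -2.8658881184859504
```

Everything agrees: boss top z is 0.043, rim 0.061, post to vessel 99 mm, and the arm is at about 1.45 rad. Next I'll work out the moves.

```bash
cat >> h.py <<'E'
from scipy.spatial.transform import Rotation as Ro
def go(*targets):
    """targets (x,y,z,heading of tool y in rad): prints shift & rotvec in tool axes now"""
    s=ctrl.read_state(); R=Ro.from_rotvec(s["eef_rot"]); p=s["eef_pos"]
    hd=np.arctan2(*R.as_matrix()[1::-1,1]); print("t",s["time"],"pos",p,"heading",hd,"z",R.as_matrix()[:,2],"F",s["ft_force"],"gap",s["finger_gap"],"q",s["qpos"])
    for t in targets:
        y=np.array([np.cos(t[3]),np.sin(t[3]),0]); z=np.array([0,0,-1.]); T=Ro.from_matrix(np.c_[np.cross(y,z),y,z])
        print(t,"->",R.inv().apply(np.array(t[:3])-p),(R.inv()*T).as_rotvec())
E
python3 - <<'E'
from h import *
s=ctrl.read_state();R=Ro.from_rotvec(s["eef_rot"]).as_matrix();print(np.arctan2(R[1,1],R[0,1]))
for h in(1.847,-1.295): go((.45,.25,.28,h),(.6455,.157,.10,h),(.6455,.157,.021,h))
E
```

```text
1.119982382867526
t 0.1 pos [0.2502 0.5171 0.2305] heading 1.119982382867526 z [-0.001  -0.0013 -1.    ] F [ 0.1314 -0.0534 -0.542 ] gap 0.08513702243929341 q [ 0.9137  0.1815  1.6079 -0.      1.3538 -0.2063]
(0.45, 0.25, 0.28, 1.847) -> [-0.2962 -0.1535 -0.0494] [-0.0014 -0.0009 -0.727 ]
(0.6455, 0.157, 0.1, 1.847) -> [-0.5128 -0.1517  0.1306] [-0.0014 -0.0009 -0.727 ]
(0.6455, 0.157, 0.021, 1.847) -> [-0.5128 -0.1516  0.2096] [-0.0014 -0.0009 -0.727 ]
t 0.1 pos [0.2502 0.5171 0.2305] heading 1.119982382867526 z [-0.001  -0.0013 -1.    ] F [ 0.1314 -0.0534 -0.542 ] gap 0.08513702243929341 q [ 0.9137  0.1815  1.6079 -0.      1.3538 -0.2063]
(0.45, 0.25, 0.28, -1.295) -> [-0.2962 -0.1535 -0.0494] [-0.0011  0.0018  2.415 ]
(0.6455, 0.157, 0.1, -1.295) -> [-0.5128 -0.1517  0.1306] [-0.0011  0.0018  2.415 ]
(0.6455, 0.157, 0.021, -1.295) -> [-0.5128 -0.1516  0.2096] [-0.0011  0.0018  2.415 ]
```

Units first: shifts go in shares of 0.8 m and turns go in shares of pi rad. So -0.513 m is -0.6413, -0.5 m is -0.625, -0.727 rad is -0.2314.

```bash
echo '{"aperture":[0.085,0.085,0.085,0.085,0.085,0.085,0.085,0.085,0.085,0.085,0.085,0.085,0.085],"dx":[-0.0625,-0.125,-0.1875,-0.25,-0.3125,-0.375,-0.4375,-0.5,-0.5625,-0.625,-0.6413,-0.6413,-0.6413],"dy":[-0.0375,-0.0625,-0.1,-0.125,-0.1625,-0.1875,-0.1913,-0.1913,-0.19,-0.19,-0.19,-0.19,-0.19],"dz":[-0.0625,-0.0625,-0.0625,-0.0625,-0.0625,-0.0625,-0.0375,0,0.0625,0.1125,0.1625,0.1625,0.1625],"drx":[0,0,0,0,0,0,0,0,0,0,0,0,0],"dry":[0,0,0,0,0,0,0,0,0,0,0,0,0],"drz":[-0.0318,-0.0637,-0.1114,-0.1592,-0.191,-0.2314,-0.2314,-0.2314,-0.2314,-0.2314,-0.2314,-0.2314,-0.2314]}' > next.json && python3 -m inch next.json
python3 - <<'E'
from h import *
go((.6455,.157,.05,1.847),(.6455,.157,.021,1.847))
cv2.imwrite("pics/s1.png",cv2.resize(ctrl.capture("scene")[160:320,120:320,::-1],None,fx=3.5,fy=3.5))
E
```

```text
time: 1.72
eef_pos: [0.6459, 0.1577, 0.1022]
eef_rot: [-0.433, 3.111, 0.0]
ft_force: [0.0, 0.2, -0.3]
finger_gap: 0.0851
finger_force: 0.0
t 1.725 pos [0.6459 0.1577 0.1022] heading 1.8472600888707507 z [ 0.0002  0.0002 -1.    ] F [ 0.0321  0.2385 -0.3092] gap 0.08510274344503421 q [ 0.0613  0.5043  1.4594  0.0002  1.1777 -1.7861]
(0.6455, 0.157, 0.05, 1.847) -> [ 0.0006 -0.0006  0.0522] [0.0002 0.0003 0.0003]
(0.6455, 0.157, 0.021, 1.847) -> [ 0.0006 -0.0006  0.0812] [0.0002 0.0003 0.0003]
```

View pics/s1.png

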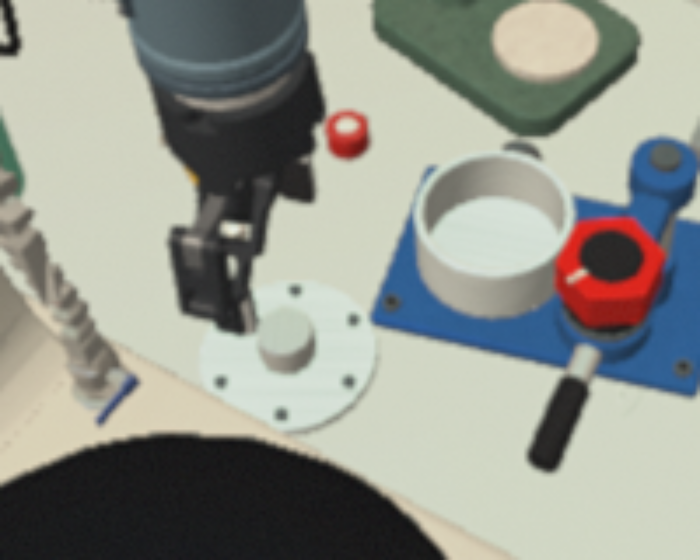

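The gripper hangs above the lid at about (240,330) in the crop, with the boss at (287,335), which fits the parallax at 0.1 m. Next I descend and close.

Converted, 0.081 m is 0.1013, 0.08 m is 0.1.

```bash
echo '{"aperture":[0.085,0.085,0.085,0.085,0.085,0.03,0.03,0.02,0.0,0.0,0.0],"dx":[0,0.0008,0.0008,0.0008,0.0008,0.0008,0.0008,0.0008,0.0008,0.0008,0.0008],"dy":[0,-0.0008,-0.0008,-0.0008,-0.0008,-0.0008,-0.0008,-0.0008,-0.0008,-0.0008,-0.0008],"dz":[0.0375,0.075,0.1,0.1013,0.1013,0.1013,0.1013,0.1013,0.1013,0.1013,0.1013],"drx":[0,0,0,0,0,0,0,0,0,0,0],"dry":[0,0,0,0,0,0,0,0,0,0,0],"drz":[0,0,0,0,0,0,0,0,0,0,0]}' > next.json && python3 -m inch next.json
```

```text
time: 3.15
eef_pos: [0.6462, 0.1565, 0.0211]
eef_rot: [-0.432, 3.11, -0.0]
ft_force: [-0.9, -1.1, 5.7]
finger_gap: 0.032
finger_force: 60.1
```

Converted, -0.11 m is -0.1375, -0.08 m is -0.1.

```bash
echo '{"aperture":[0,0,0,0,0,0],"dx":[0,0,0,0,0,0],"dy":[0,0,0,0,0,0],"dz":[-0.0125,-0.05,-0.1,-0.1375,-0.1375,-0.1375],"drx":[0,0,0,0,0,0],"dry":[0,0,0,0,0,0],"drz":[0,0,0,0,0,0]}' > next.json && python3 -m inch next.json
python3 - <<'E'
from h import *
cv2.imwrite("pics/s2.png",cv2.resize(ctrl.capture("scene")[160:320,120:320,::-1],None,fx=3.5,fy=3.5))
go((.577,.0287,.131,1.847),(.577,.0287,.075,1.847))
E
```

```text
time: 3.9
eef_pos: [0.6443, 0.1564, 0.1283]
eef_rot: [0.432, -3.109, -0.0]
ft_force: [-0.6, -0.0, -4.9]
finger_gap: 0.032
finger_force: 60.0
t 3.95 pos [0.644  0.1564 0.1277] heading 1.8469721587549504 z [-0.0041 -0.0002 -1.    ] F [-0.0518  0.5938 -4.3625] gap 0.0319319985749859 q [ 0.0596  0.4728  1.4484  0.      1.2246 -1.7874]
(0.577, 0.0287, 0.131, 1.847) -> [ 0.0993 -0.1046 -0.003 ] [ 0.0009 -0.004  -0.    ]
(0.577, 0.0287, 0.075, 1.847) -> [ 0.099  -0.1047  0.053 ] [ 0.0009 -0.004  -0.    ]
```

View pics/s2.png

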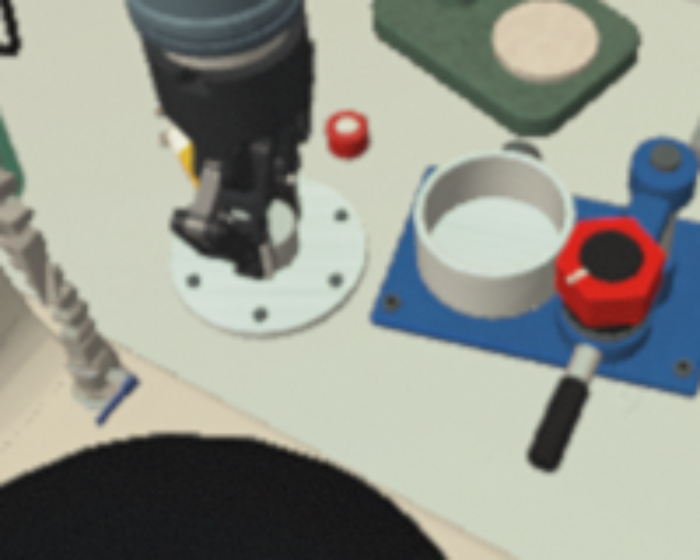

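The lid is held level at (265,260) in the crop. Now I move it over the vessel.

Converted, -0.105 m is -0.1313, 0.099 m is 0.1238.

```bash
echo '{"aperture":[0,0,0,0,0,0,0,0],"dx":[0.0375,0.075,0.1063,0.1238,0.1238,0.1238,0.1238,0.1238],"dy":[-0.0375,-0.075,-0.1125,-0.1313,-0.1313,-0.1313,-0.1313,-0.1313],"dz":[-0.0038,-0.0038,-0.0038,-0.0038,-0.0038,0.025,0.045,0.045],"drx":[0,0,0,0,0,0,0,0],"dry":[0,0,0,0,0,0,0,0],"drz":[0,0,0,0,0,0,0,0]}' > next.json && python3 -m inch next.json
python3 - <<'E'
from h import *
go((.577,.0287,.090,1.847),(.577,.0287,.072,1.847))
E
```

```text
time: 4.95
eef_pos: [0.5776, 0.0295, 0.0922]
eef_rot: [0.433, -3.108, -0.002]
ft_force: [0.2, -0.4, -3.7]
finger_gap: 0.0323
finger_force: 60.2
t 4.95 pos [0.5776 0.0295 0.0922] heading 1.8478791821685405 z [-0.0041  0.0009 -1.    ] F [ 0.1891 -0.4026 -3.6914] gap 0.03233339453096165 q [-0.1542  0.3516  1.6999  0.0002  1.0943 -2.0022]
(0.577, 0.0287, 0.09, 1.847) -> [ 0.0008 -0.0006  0.0022] [ 0.002  -0.0037  0.0009]
(0.577, 0.0287, 0.072, 1.847) -> [ 0.0007 -0.0007  0.0202] [ 0.002  -0.0037  0.0009]
```

Converted, 0.019 m is 0.0238, 0.017 m is 0.0213.

```bash
echo '{"aperture":[0,0,0,0,0,0],"dx":[0.0009,0.0009,0.0009,0.0009,0.0009,0.0009],"dy":[-0.0009,-0.0009,-0.0009,-0.0009,-0.0009,-0.0009],"dz":[0.0063,0.0125,0.0175,0.0213,0.0238,0.0238],"drx":[0,0,0,0,0,0],"dry":[0,0,0,0,0,0],"drz":[0,0,0,0,0,0]}' > next.json && python3 -m inch next.json
```

```text
time: 5.7
eef_pos: [0.5784, 0.0276, 0.0752]
eef_rot: [0.432, -3.111, -0.0]
ft_force: [0.0, -0.4, -3.2]
finger_gap: 0.0321
finger_force: 60.2
```

Converted, 0.003 m is 0.0038, 0.002 m is 0.0025.

```bash
echo '{"aperture":[0,0,0,0],"dx":[0,0,0,0],"dy":[0,0,0,0],"dz":[0.0013,0.0025,0.0038,0.0038],"drx":[0,0,0,0],"dry":[0,0,0,0],"drz":[0,0,0,0]}' > next.json && python3 -m inch next.json
```

```text
time: 6.2
eef_pos: [0.5786, 0.0276, 0.0731]
eef_rot: [-0.433, 3.112, -0.0]
ft_force: [-4.2, 0.2, 4.6]
finger_gap: 0.0322
finger_force: 61.1
```

It made contact at exactly the home height (0.0731). Release and lift.

Converted, -0.18 m is -0.225, -0.16 m is -0.2.

```bash
echo '{"aperture":[0.085,0.085,0.085,0.085,0.085,0.085,0.085,0.085,0.085],"dx":[0,0,0,0,0,0,0,0,0],"dy":[0,0,0,0,0,0,0,0,0],"dz":[0.0025,0.0013,0.0013,0.0013,-0.025,-0.075,-0.1375,-0.2,-0.225],"drx":[0,0,0,0,0,0,0,0,0],"dry":[0,0,0,0,0,0,0,0,0],"drz":[0,0,0,0,0,0,0,0,0]}' > next.json && python3 -m inch next.json
python3 - <<'E'
from h import *
im=ctrl.capture("scene"); cv2.imwrite("pics/s3full.png",im[...,::-1]);cv2.imwrite("pics/s3.png",cv2.resize(im[160:320,160:360,::-1],None,fx=3.5,fy=3.5))
go((.4558,.16,.255,1.847))
E
```

```text
time: 7.32
eef_pos: [0.5801, 0.0274, 0.2564]
eef_rot: [-0.432, 3.106, -0.003]
ft_force: [1.0, -0.2, 0.3]
finger_gap: 0.0851
finger_force: 0.0
t 7.375 pos [0.5807 0.0274 0.258 ] heading 1.8471746831899987 z [ 0.0079 -0.0012 -1.    ] F [1.8479 0.424  2.3723] gap 0.0851245615584904 q [-0.1569  0.1679  1.5674 -0.      1.3984 -2.0041]
(0.4558, 0.16, 0.255, 1.847) -> [0.084  0.1617 0.0018] [-0.0033  0.0072  0.0002]
```

View pics/s3.png

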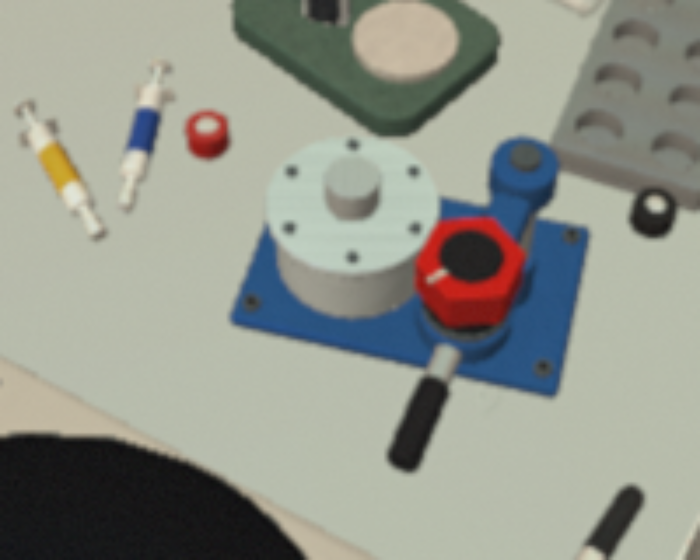

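The lid sits flush on the vessel at (352,205) in the crop. For the swing I'll use the open fingers as a loose fork over the handle.

```bash
python3 - <<'E'
from h import *
P=np.array([.482,.001]);a=1.726;r=.176;q=P+r*np.array([np.cos(a),np.sin(a)])
go((*q,.255,a-np.pi/2),(*q,.114,a-np.pi/2))
E
```

```text
t 7.375 pos [0.5807 0.0274 0.258 ] heading 1.8471746831899987 z [ 0.0079 -0.0012 -1.    ] F [1.8479 0.424  2.3723] gap 0.0851245615584904 q [-0.1569  0.1679  1.5674 -0.      1.3984 -2.0041]
(np.float64(0.45479368634893896), np.float64(0.17488449182580973), 0.255, 0.15520367320510342) -> [0.0809 0.1763 0.0018] [0.0036 0.0082 1.692 ]
(np.float64(0.45479368634893896), np.float64(0.17488449182580973), 0.114, 0.15520367320510342) -> [0.0819 0.1767 0.1428] [0.0036 0.0082 1.692 ]
```

Converted, 0.177 m is 0.2213, 0.16 m is 0.2, 1.692 rad is 0.5386.

```bash
echo '{"aperture":[0.085,0.07,0.05,0.05,0.05,0.05,0.05,0.05,0.05,0.05,0.05,0.05],"dx":[0.025,0.05,0.075,0.1013,0.1013,0.1013,0.1013,0.1013,0.1013,0.1013,0.1013,0.1013],"dy":[0.05,0.1,0.15,0.2,0.2213,0.2213,0.2213,0.2213,0.2213,0.2213,0.2213,0.2213],"dz":[0,0,0,0,0,0,0,0,0,0,0.0375,0.0375],"drx":[0,0,0,0,0,0,0,0,0,0,0,0],"dry":[0,0,0,0,0,0,0,0,0,0,0,0],"drz":[0.0598,0.1197,0.1795,0.2394,0.2992,0.3591,0.4189,0.4787,0.5386,0.5386,0.5386,0.5386]}' > next.json && python3 -m inch next.json
python3 - <<'E'
from h import *
P=np.array([.482,.001]);a=1.726;r=.176;q=P+r*np.array([np.cos(a),np.sin(a)])
go((*q,.114,a-np.pi/2))
E
```

```text
time: 8.88
eef_pos: [0.4505, 0.1756, 0.2199]
eef_rot: [-2.037, -2.387, 0.006]
ft_force: [-0.2, -0.2, -0.4]
finger_gap: 0.0499
finger_force: 0.0
t 8.875 pos [0.4505 0.1756 0.2199] heading 0.15816135354225988 z [-0.0053 -0.0007 -1.    ] F [-0.1951 -0.158  -0.3756] gap 0.049854232775740845 q [ 0.1255 -0.0127  1.8391 -0.      1.3206 -0.0326]
(np.float64(0.45479368634893896), np.float64(0.17488449182580973), 0.114, 0.15520367320510342) -> [-0.0014  0.0047  0.1059] [-0.0053 -0.0002  0.003 ]
```

Converted, 0.106 m is 0.1325, 0.004 m is 0.005.

```bash
echo '{"aperture":[0.05,0.05,0.05,0.05,0.03,0.03],"dx":[-0.0013,-0.0013,-0.0013,-0.0013,-0.0013,-0.0013],"dy":[0.005,0.005,0.005,0.005,0.005,0.005],"dz":[0.0375,0.075,0.1125,0.1325,0.1325,0.1325],"drx":[0,0,0,0,0,0],"dry":[0,0,0,0,0,0],"drz":[0,0,0,0,0,0]}' > next.json && python3 -m inch next.json
python3 - <<'E'
from h import *
P=np.array([.482,.001]);r=.176
T=[]
for a in 1.726-np.arange(1,13)*.125:
    q=P+r*np.array([np.cos(a),np.sin(a)]); T.append((*q.round(4),.114,round(a-np.pi/2,3)))
go(*T)
E
```

```text
time: 9.62
eef_pos: [0.4574, 0.1756, 0.1176]
eef_rot: [2.041, 2.386, 0.002]
ft_force: [-0.2, -0.6, -0.7]
finger_gap: 0.03
finger_force: 0.0
t 9.625 pos [0.4574 0.1756 0.1176] heading 0.15548592051977222 z [ 0.0019  0.0002 -1.    ] F [-0.1553 -0.6254 -0.7373] gap 0.030021932874269085 q [ 0.1237  0.1296  1.9165 -0.      1.0936 -0.0317]
(np.float64(0.4767), np.float64(0.1769), 0.114, np.float64(0.03)) -> [-0.0017  0.0192  0.0036] [ 0.0019 -0.0001  0.1255]
(np.float64(0.4987), np.float64(0.1762), 0.114, np.float64(-0.095)) -> [-0.0058  0.0409  0.0036] [ 0.0019 -0.0002  0.2505]
(np.float64(0.5204), np.float64(0.1728), 0.114, np.float64(-0.22)) -> [-0.0125  0.0618  0.0037] [ 0.0019 -0.0003  0.3755]
(np.float64(0.5415), np.float64(0.1666), 0.114, np.float64(-0.345)) -> [-0.0219  0.0817  0.0037] [ 0.0019 -0.0004  0.5005]
(np.float64(0.5617), np.float64(0.1579), 0.114, np.float64(-0.47)) -> [-0.0336  0.1003  0.0038] [ 0.0019 -0.0005  0.6255]
(np.float64(0.5806), np.float64(0.1468), 0.114, np.float64(-0.595)) -> [-0.0475  0.1172  0.0038] [ 0.0018 -0.0007  0.7505]
(np.float64(0.598), np.float64(0.1333), 0.114, np.float64(-0.72)) -> [-0.0636  0.1323  0.0038] [ 0.0018 -0.0008  0.8755]
(np.float64(0.6136), np.float64(0.1178), 0.114, np.float64(-0.845)) -> [-0.0813  0.1453  0.0038] [ 0.0018 -0.0009  1.0005]
(np.float64(0.6272), np.float64(0.1005), 0.114, np.float64(-0.97)) -> [-0.1005  0.1561  0.0039] [ 0.0017 -0.001   1.1255]
(np.float64(0.6384), np.float64(0.0816), 0.114, np.float64(-1.095)) -> [-0.1209  0.1642  0.0039] [ 0.0017 -0.0011  1.2505]
(np.float64(0.6473), np.float64(0.0615), 0.114, np.float64(-1.22)) -> [-0.1421  0.1699  0.0039] [ 0.0016 -0.0013  1.3755]
(np.float64(0.6535), np.float64(0.0404), 0.114, np.float64(-1.345)) -> [-0.1639  0.1728  0.0039] [ 0.0016 -0.0014  1.5005]
```

Converted, 0.172 m is 0.215, -0.155 m is -0.1938, 1.45 rad is 0.4615.

```bash
echo '{"aperture":[0.03,0.03,0.03,0.03,0.03,0.03,0.03,0.03,0.03,0.03,0.03,0.03,0.03,0.03],"dx":[-0.0021,-0.0073,-0.0156,-0.0275,-0.042,-0.0594,-0.0795,-0.1016,-0.1256,-0.1513,-0.1775,-0.1863,-0.1938,-0.1938],"dy":[0.024,0.0513,0.0775,0.1025,0.125,0.1463,0.165,0.1816,0.195,0.205,0.2125,0.2138,0.215,0.215],"dz":[0.0025,0.0025,0.0025,0.0025,0.0025,0.0025,0.0025,0.0025,0.0025,0.0025,0.0025,0.0025,0.0025,0.0025],"drx":[0,0,0,0,0,0,0,0,0,0,0,0,0,0],"dry":[0,0,0,0,0,0,0,0,0,0,0,0,0,0],"drz":[0.0398,0.0796,0.1194,0.1592,0.1989,0.2387,0.2785,0.3183,0.3581,0.3979,0.4377,0.4504,0.4615,0.4615]}' > next.json && python3 -m inch next.json
python3 - <<'E'
from h import *
go()
E
```

```text
time: 11.38
eef_pos: [0.6504, 0.0489, 0.1148]
eef_rot: [3.111, 0.433, 0.001]
ft_force: [-0.3, 0.1, -1.2]
finger_gap: 0.0302
finger_force: 0.0
t 11.375 pos [0.6504 0.0489 0.1148] heading -1.2942191719282214 z [ 0.0006 -0.0003 -1.    ] F [-0.3461  0.1458 -1.1863] gap 0.03019721496461772 q [-0.1065  0.464   1.4899 -0.0003  1.1871  1.1878]
```

Converted, 0.006 m is 0.0075, 0.005 m is 0.0063.

```bash
echo '{"aperture":[0.03,0.03,0.03,0.03],"dx":[0,0,0,0],"dy":[0.0038,0.0063,0.0075,0.0075],"dz":[0,0,0,0],"drx":[0,0,0,0],"dry":[0,0,0,0],"drz":[0,0,0,0]}' > next.json && python3 -m inch next.json; echo '{"aperture":[0.03,0.03,0.03],"dx":[0,0,0],"dy":[0.0013,0.0025,0.0025],"dz":[0,0,0],"drx":[0,0,0],"dry":[0,0,0],"drz":[0,0,0]}' > next.json && python3 -m inch next.json
```

```text
time: 11.88
eef_pos: [0.6519, 0.0431, 0.1143]
eef_rot: [-3.112, -0.432, 0.0]
ft_force: [-0.4, 1.3, 0.9]
finger_gap: 0.0297
finger_force: 0.5
time: 12.25
eef_pos: [0.652, 0.0429, 0.1142]
eef_rot: [-3.109, -0.432, 0.001]
ft_force: [-1.5, 7.0, 2.4]
finger_gap: 0.0302
finger_force: 3.6
```

It's against the stop: 7 N with no further movement. I'll nudge once more, centre the fork, lift out and look.

Converted, 0.002 m is 0.0025.

```bash
echo '{"aperture":[0.03,0.03],"dx":[0,0],"dy":[0.0025,0.0025],"dz":[0,0],"drx":[0,0],"dry":[0,0],"drz":[0,0]}' > next.json && python3 -m inch next.json; echo '{"aperture":[0.03,0.05,0.06,0.06,0.06,0.085,0.085,0.085,0.085,0.085],"dx":[0,0,0,0,0,0,0,0,-0.075,-0.075],"dy":[-0.0075,-0.0113,-0.0113,-0.0113,-0.0113,-0.0113,0.0375,0.075,0.075,0.075],"dz":[0,0,0,-0.025,-0.075,-0.15,-0.2125,-0.225,-0.225,-0.225],"drx":[0,0,0,0,0,0,0,0,0,0],"dry":[0,0,0,0,0,0,0,0,0,0],"drz":[0,0,0,0,0,0,0,0,0,0]}' > next.json && python3 -m inch next.json
python3 - <<'E'
from h import *
for n in("scene","top"): cv2.imwrite(f"pics/{n}4.png",ctrl.capture(n)[...,::-1])
a=cv2.resize(cv2.imread("pics/scene4.png")[175:285,200:340],(560,440)); b=cv2.resize(cv2.imread("pics/top4.png")[155:285,220:300],(240,390))
c=np.zeros((440,800,3),np.uint8);c[:,:560]=a;c[:390,560:]=b;cv2.imwrite("pics/c4.png",c)
go()
E
```

```text
time: 12.5
eef_pos: [0.652, 0.0427, 0.1141]
eef_rot: [-3.106, -0.433, 0.002]
ft_force: [-3.0, 11.8, 2.7]
finger_gap: 0.0298
finger_force: 6.5
time: 13.75
eef_pos: [0.6078, -0.0359, 0.2936]
eef_rot: [-3.111, -0.428, 0.007]
ft_force: [-0.2, -0.1, 0.4]
finger_gap: 0.0851
finger_force: 0.0
t 13.85 pos [ 0.6118 -0.0354  0.2962] heading -1.296086959724285 z [ 0.0026 -0.0007 -1.    ] F [0.3764 0.3056 0.3737] gap 0.08515865055878864 q [-0.2513  0.2174  1.4332  0.      1.4883  1.0448]
```

View pics/c4.png

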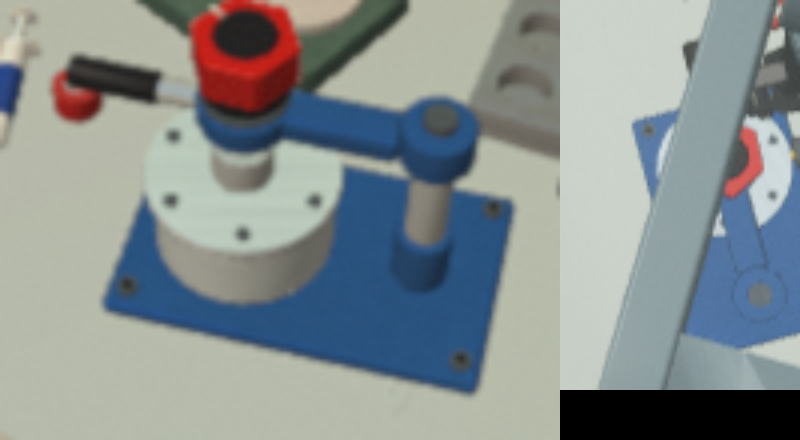

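The arm is closed: foot on the knob axis over the boss, knob at (245,50) in the crop. I'll measure the knob axis from the cap, move away from the press and pre-turn the wrist by half a turn anticlockwise so one grasp is enough.

```bash
python3 - <<'E'
from h import *
im=cv2.imread("pics/scene4.png"); uv=np.array([245,35])/4+[200,175]
c,ar,m=blob(im,im.max(2)<75,uv); print(c,ar,plane("scene",c,.181))
hsv=cv2.cvtColor(im,cv2.COLOR_BGR2HSV); red=(((hsv[...,0]<8)|(hsv[...,0]>172))&(hsv[...,1]>170)&(hsv[...,2]>185))
c2,a2,m2=blob(im,red|m,uv); k=cv2.convexHull(np.argwhere(m2)[:,::-1].astype(np.float32))
ap=cv2.approxPolyN(k,6)[0] if hasattr(cv2,"approxPolyN") else k
W=np.array([plane("scene",p,.178)[:2] for p in ap]); e=np.diff(np.r_[W,W[:1]],axis=0)
print(a2,W.mean(0),"edge len",np.linalg.norm(e,axis=1),"edge mod60 deg",np.degrees(np.arctan2(e[:,1],e[:,0]))%60)
go((.578,.0285,.296,-1.295),(.578,.0285,.146,-1.295))
E
```

```text
[260.837  183.1037] 135 [0.5771 0.0295 0.181 ]
135 [0.5787 0.0271] edge len [0.0154 0.0163 0.0165 0.0138 0.0181 0.0147] edge mod60 deg [31.3042 38.0559 25.3575 31.3543 37.0962 24.2849]
t 13.85 pos [ 0.6118 -0.0354  0.2962] heading -1.296086959724285 z [ 0.0026 -0.0007 -1.    ] F [0.3764 0.3056 0.3737] gap 0.08515865055878864 q [-0.2513  0.2174  1.4332  0.      1.4883  1.0448]
(0.578, 0.0285, 0.296, -1.295) -> [-0.0152 -0.0707  0.    ] [ 0.0013 -0.0023 -0.0011]
(0.578, 0.0285, 0.146, -1.295) -> [-0.0156 -0.0709  0.15  ] [ 0.0013 -0.0023 -0.0011]
```

Converted, 0.08 m is 0.1, -0.071 m is -0.0888, -3.1 rad is -0.9868.

```bash
echo '{"aperture":[0.085,0.085,0.085,0.085,0.085,0.085,0.085,0.085,0.085,0.085,0.085,0.085,0.085,0.085,0.085,0.085,0.085,0.085,0.085,0.085],"dx":[-0.0038,-0.0125,-0.0194,-0.0194,-0.0194,-0.0194,-0.0194,-0.0194,-0.0194,-0.0194,-0.0194,-0.0194,-0.0194,-0.0194,-0.0194,-0.0194,-0.0194,-0.0194,-0.0194,-0.0194],"dy":[-0.0375,-0.075,-0.0888,-0.0888,-0.0888,-0.0888,-0.0888,-0.0888,-0.0888,-0.0888,-0.0888,-0.0888,-0.0888,-0.0888,-0.0888,-0.0888,-0.0888,-0.0888,-0.0888,-0.0888],"dz":[0,0,0,0,0,0,0,0,0,0,0,0,0,0,0,0,0,0.0375,0.075,0.1],"drx":[0,0,0,0,0,0,0,0,0,0,0,0,0,0,0,0,0,0,0,0],"dry":[0,0,0,0,0,0,0,0,0,0,0,0,0,0,0,0,0,0,0,0],"drz":[0,0,-0.0573,-0.1146,-0.1719,-0.2292,-0.2865,-0.3438,-0.4011,-0.4584,-0.5157,-0.573,-0.6303,-0.6875,-0.7448,-0.8021,-0.8594,-0.9167,-0.974,-0.9868]}' > next.json && python3 -m inch next.json
python3 - <<'E'
from h import *
im=cv2.imread("pics/top0.png").astype(int); red=(im[...,2]>im[...,1]+50)&(im[...,2]>im[...,0]+50)
big=cv2.resize(red.astype(np.uint8)*255,None,fx=4,fy=4,interpolation=cv2.INTER_LINEAR)>127
c,a,m=blob(im,big,np.array([239,260])*4); k=cv2.convexHull(np.argwhere(m)[:,::-1].astype(np.int32))
ap=cv2.approxPolyN(k,6)[0]; W=np.array([plane("top",(p+.5)/4-.5,.17)[:2] for p in ap]); e=np.diff(np.r_[W,W[:1]],axis=0)
print(a/16,W.mean(0),np.linalg.norm(e,axis=1),"edges mod60",np.degrees(np.arctan2(e[:,1],e[:,0]))%60,"aligned would be 38.9")
go((.578,.0285,.146,1.847)); print(ctrl.read_state()["moment"])
E
```

```text
time: 16.35
eef_pos: [0.5787, 0.0296, 0.2145]
eef_rot: [-0.372, 3.118, -0.001]
ft_force: [-0.3, -0.0, -0.0]
finger_gap: 0.0855
finger_force: 0.0
278.75 [0.4671 0.1   ] [0.0306 0.0262 0.0301 0.0308 0.0275 0.0293] edges mod60 [31.2739 35.6452 37.3695 31.3103 35.0985 35.2889] aligned would be 38.9
t 16.35 pos [0.5787 0.0296 0.2145] heading 1.808560184259207 z [ 0.0018 -0.0002 -1.    ] F [-0.2692 -0.0118 -0.0403] gap 0.08551894525642252 q [-0.1536  0.2045  1.6141  0.0001  1.3212 -1.9622]
(0.578, 0.0285, 0.146, 1.847) -> [ 0.0011 -0.0009  0.0685] [-0.0007  0.0017 -0.0384]
[0.0184 0.0258 0.0145]
```

The knob is turned about 4° clockwise of the arm's line, so I align to that, descend and grip.

Converted, 0.068 m is 0.085, 0.067 m is 0.0838, 0.04 rad is 0.0127.

```bash
echo '{"aperture":[0.085,0.085,0.085,0.085,0.085,0.05,0.04,0.03,0.03,0.03],"dx":[0.0006,0.001,0.001,0.001,0.001,0.001,0.001,0.001,0.001,0.001],"dy":[-0.0011,-0.0011,-0.0011,-0.0011,-0.0011,-0.0011,-0.0011,-0.0011,-0.0011,-0.0011],"dz":[0.0375,0.0688,0.0838,0.085,0.085,0.085,0.085,0.085,0.085,0.085],"drx":[0,0,0,0,0,0,0,0,0,0],"dry":[0,0,0,0,0,0,0,0,0,0],"drz":[0.0127,0.0127,0.0127,0.0127,0.0127,0.0127,0.0127,0.0127,0.0127,0.0127]}' > next.json && python3 -m inch next.json
python3 -c "
from h import *
go();print(ctrl.read_state()['moment'])"
```

```text
time: 17.6
eef_pos: [0.5773, 0.0281, 0.1474]
eef_rot: [-0.304, 3.125, -0.001]
ft_force: [-1.8, 0.1, 5.8]
finger_gap: 0.0494
finger_force: 61.4
t 17.6 pos [0.5773 0.0281 0.1474] heading 1.7649325893952126 z [ 0.0014 -0.0003 -1.    ] F [-1.7936  0.1052  5.7874] gap 0.04935601492729368 q [-0.1566  0.274   1.674  -0.0001  1.1922 -1.9215]
[ 0.0136  0.289  -0.0696]
```

Converted, 0.3 rad is 0.0955.

```bash
cat > m.py <<'E'
from bench import ctrl
from scipy.spatial.transform import Rotation as Ro
import numpy as np
s=ctrl.read_state();R=Ro.from_rotvec(s["eef_rot"]).as_matrix();print("M",s["moment"].round(3),"F",s["ft_force"].round(1),"hd",round(float(np.arctan2(R[1,1],R[0,1])),3),"p",s["eef_pos"].round(4),"q6",s["qpos"][5].round(3),round(s["time"],2))
E
for i in 1; do echo '{"aperture":[0.03,0.03,0.03,0.03],"dx":[0,0,0,0],"dy":[0,0,0,0],"dz":[0,0,0,0],"drx":[0,0,0,0],"dry":[0,0,0,0],"drz":[0.0318,0.0637,0.0955,0.0955]}' > next.json && python3 -m inch next.json >/dev/null; python3 m.py; echo '{"aperture":[0.03,0.03,0.03],"dx":[0,0,0],"dy":[0,0,0],"dz":[0,0,0],"drx":[0,0,0],"dry":[0,0,0],"drz":[0.0318,0.0637,0.0955]}' > next.json && python3 -m inch next.json>/dev/null; python3 m.py;echo '{"aperture":[0.03,0.03,0.03],"dx":[0,0,0],"dy":[0,0,0],"dz":[0,0,0],"drx":[0,0,0],"dry":[0,0,0],"drz":[0.0318,0.0637,0.0955]}' > next.json && python3 -m inch next.json>/dev/null; python3 m.py; done
```

```text
M [ 0.047  0.233 -0.104] F [-1.6  0.8  6.7] hd 1.464 p [0.5773 0.0283 0.1474] q6 -1.62 18.1
M [0.255 0.18  0.125] F [-1.4  1.7  5.3] hd 1.162 p [0.5774 0.0285 0.1474] q6 -1.318 18.48
M [ 0.411  0.039 -0.019] F [-0.8  2.4  4.5] hd 0.862 p [0.5775 0.0287 0.1474] q6 -1.018 18.85
```

Units first: shifts go in shares of 0.8 m and turns go in shares of pi rad. So 0.1 rad is 0.0318.

```bash

echo '{"aperture":[0.03],"dx":[0],"dy":[0],"dz":[0],"drx":[0],"dry":[0],"drz":[0.0318]}' > next.json && python3 -m inch next.json>/dev/null;python3 m.py;echo '{"aperture":[0.03],"dx":[0],"dy":[0],"dz":[0],"drx":[0],"dry":[0],"drz":[0.0318]}' > next.json && python3 -m inch next.json>/dev/null;python3 m.py;echo '{"aperture":[0.03],"dx":[0],"dy":[0],"dz":[0],"drx":[0],"dry":[0],"drz":[0.0318]}' > next.json && python3 -m inch next.json>/dev/null;python3 m.py;echo '{"aperture":[0.03],"dx":[0],"dy":[0],"dz":[0],"drx":[0],"dry":[0],"drz":[0.0318]}' > next.json && python3 -m inch next.json>/dev/null;python3 m.py;echo '{"aperture":[0.03],"dx":[0],"dy":[0],"dz":[0],"drx":[0],"dry":[0],"drz":[0.0318]}' > next.json && python3 -m inch next.json>/dev/null;python3 m.py;echo '{"aperture":[0.03],"dx":[0],"dy":[0],"dz":[0],"drx":[0],"dry":[0],"drz":[0.0318]}' > next.json && python3 -m inch next.json>/dev/null;python3 m.py
```

```text
M [0.441 0.058 0.132] F [-0.4  2.   5. ] hd 0.762 p [0.5776 0.0288 0.1474] q6 -0.918 18.98
M [ 0.428 -0.014  0.087] F [-0.1  2.6  5.1] hd 0.662 p [0.5776 0.0288 0.1474] q6 -0.818 19.1
M [ 0.427 -0.022  0.031] F [0.1 3.3 4.6] hd 0.562 p [0.5777 0.0288 0.1474] q6 -0.718 19.23
M [ 0.474 -0.108  0.055] F [1.  2.7 5.1] hd 0.462 p [0.5777 0.0289 0.1474] q6 -0.618 19.35
M [ 0.442 -0.198  0.048] F [2.3 3.8 4.7] hd 0.362 p [0.5778 0.0289 0.1474] q6 -0.518 19.48
M [ 0.498 -0.139  0.025] F [1.6 3.  3.5] hd 0.262 p [0.5779 0.0289 0.1474] q6 -0.418 19.6
```

Converted, 0.1 rad is 0.0318.

```bash

echo '{"aperture":[0.03],"dx":[0],"dy":[0],"dz":[0],"drx":[0],"dry":[0],"drz":[0.0318]}' > next.json && python3 -m inch next.json>/dev/null;python3 m.py;echo '{"aperture":[0.03],"dx":[0],"dy":[0],"dz":[0],"drx":[0],"dry":[0],"drz":[0.0318]}' > next.json && python3 -m inch next.json>/dev/null;python3 m.py;echo '{"aperture":[0.03],"dx":[0],"dy":[0],"dz":[0],"drx":[0],"dry":[0],"drz":[0.0318]}' > next.json && python3 -m inch next.json>/dev/null;python3 m.py;echo '{"aperture":[0.03],"dx":[0],"dy":[0],"dz":[0],"drx":[0],"dry":[0],"drz":[0.0318]}' > next.json && python3 -m inch next.json>/dev/null;python3 m.py;echo '{"aperture":[0.03],"dx":[0],"dy":[0],"dz":[0],"drx":[0],"dry":[0],"drz":[0.0318]}' > next.json && python3 -m inch next.json>/dev/null;python3 m.py
```

```text
M [ 0.504 -0.258  0.099] F [2.9 2.8 3.8] hd 0.162 p [0.578  0.0289 0.1474] q6 -0.318 19.73
M [ 0.58  -0.272  0.1  ] F [2.6 3.7 2.6] hd 0.062 p [0.5781 0.029  0.1474] q6 -0.218 19.85
M [ 0.524 -0.313  0.08 ] F [1.8 2.9 3.3] hd -0.038 p [0.5781 0.029  0.1474] q6 -0.118 19.98
M [ 0.549 -0.346  0.064] F [2.5 3.6 3.8] hd -0.138 p [0.5782 0.0289 0.1474] q6 -0.018 20.1
M [ 0.507 -0.449  0.043] F [2.5 3.1 3.3] hd -0.238 p [0.5783 0.0289 0.1474] q6 0.082 20.23
```

Converted, 0.1 rad is 0.0318.

```bash

echo '{"aperture":[0.03],"dx":[0],"dy":[0],"dz":[0],"drx":[0],"dry":[0],"drz":[0.0318]}' > next.json && python3 -m inch next.json>/dev/null;python3 m.py;echo '{"aperture":[0.03],"dx":[0],"dy":[0],"dz":[0],"drx":[0],"dry":[0],"drz":[0.0318]}' > next.json && python3 -m inch next.json>/dev/null;python3 m.py;echo '{"aperture":[0.03],"dx":[0],"dy":[0],"dz":[0],"drx":[0],"dry":[0],"drz":[0.0318]}' > next.json && python3 -m inch next.json>/dev/null;python3 m.py;echo '{"aperture":[0.03],"dx":[0],"dy":[0],"dz":[0],"drx":[0],"dry":[0],"drz":[0.0318]}' > next.json && python3 -m inch next.json>/dev/null;python3 m.py;echo '{"aperture":[0.03],"dx":[0],"dy":[0],"dz":[0],"drx":[0],"dry":[0],"drz":[0.0318]}' > next.json && python3 -m inch next.json>/dev/null;python3 m.py;echo '{"aperture":[0.03],"dx":[0],"dy":[0],"dz":[0],"drx":[0],"dry":[0],"drz":[0.0318]}' > next.json && python3 -m inch next.json>/dev/null;python3 m.py
```

```text
M [ 0.497 -0.481  0.115] F [3.7 3.1 3.3] hd -0.338 p [0.5784 0.0289 0.1475] q6 0.182 20.35
M [ 0.471 -0.495  0.254] F [3.2 4.  3.8] hd -0.438 p [0.5785 0.0288 0.1476] q6 0.282 20.48
M [ 0.451 -0.476  0.279] F [3.9 2.  3.2] hd -0.538 p [0.5786 0.0288 0.1476] q6 0.381 20.6
M [ 0.433 -0.533  0.346] F [3.7 2.6 3.8] hd -0.638 p [0.5786 0.0287 0.1476] q6 0.481 20.73
M [ 0.377 -0.542  0.426] F [3.8 2.5 3.8] hd -0.737 p [0.5787 0.0287 0.1477] q6 0.581 20.85
M [ 0.36  -0.528  0.425] F [3.5 2.1 2.5] hd -0.838 p [0.5788 0.0286 0.1477] q6 0.681 20.98
```

The foot is tight and the torque is climbing. I watch for the drop.

Converted, 0.06 rad is 0.0191.

```bash

echo '{"aperture":[0.03],"dx":[0],"dy":[0],"dz":[0],"drx":[0],"dry":[0],"drz":[0.0191]}' > next.json && python3 -m inch next.json>/dev/null;python3 m.py;echo '{"aperture":[0.03],"dx":[0],"dy":[0],"dz":[0],"drx":[0],"dry":[0],"drz":[0.0191]}' > next.json && python3 -m inch next.json>/dev/null;python3 m.py;echo '{"aperture":[0.03],"dx":[0],"dy":[0],"dz":[0],"drx":[0],"dry":[0],"drz":[0.0191]}' > next.json && python3 -m inch next.json>/dev/null;python3 m.py;echo '{"aperture":[0.03],"dx":[0],"dy":[0],"dz":[0],"drx":[0],"dry":[0],"drz":[0.0191]}' > next.json && python3 -m inch next.json>/dev/null;python3 m.py;echo '{"aperture":[0.03],"dx":[0],"dy":[0],"dz":[0],"drx":[0],"dry":[0],"drz":[0.0191]}' > next.json && python3 -m inch next.json>/dev/null;python3 m.py
```

```text
M [ 0.257 -0.687  0.322] F [4.8 1.4 3.2] hd -0.897 p [0.5788 0.0286 0.1477] q6 0.74 21.1
M [ 0.291 -0.588  0.224] F [4.5 2.5 2.6] hd -0.956 p [0.5788 0.0286 0.1477] q6 0.8 21.23
M [ 0.335 -0.613  0.197] F [4.6 2.  2.6] hd -1.017 p [0.5788 0.0285 0.1477] q6 0.86 21.35
M [ 0.281 -0.658  0.199] F [3.9 2.  2.7] hd -1.077 p [0.5788 0.0285 0.1477] q6 0.92 21.48
M [ 0.333 -0.631  0.333] F [4.5 1.2 3.3] hd -1.137 p [0.5788 0.0284 0.1477] q6 0.98 21.6
```

Converted, 0.06 rad is 0.0191.

```bash

echo '{"aperture":[0.03],"dx":[0],"dy":[0],"dz":[0],"drx":[0],"dry":[0],"drz":[0.0191]}' > next.json && python3 -m inch next.json>/dev/null;python3 m.py;echo '{"aperture":[0.03],"dx":[0],"dy":[0],"dz":[0],"drx":[0],"dry":[0],"drz":[0.0191]}' > next.json && python3 -m inch next.json>/dev/null;python3 m.py;echo '{"aperture":[0.03],"dx":[0],"dy":[0],"dz":[0],"drx":[0],"dry":[0],"drz":[0.0191]}' > next.json && python3 -m inch next.json>/dev/null;python3 m.py;echo '{"aperture":[0.03],"dx":[0],"dy":[0],"dz":[0],"drx":[0],"dry":[0],"drz":[0.0191]}' > next.json && python3 -m inch next.json>/dev/null;python3 m.py;echo '{"aperture":[0.03],"dx":[0],"dy":[0],"dz":[0],"drx":[0],"dry":[0],"drz":[0.0191]}' > next.json && python3 -m inch next.json>/dev/null;python3 m.py;echo '{"aperture":[0.03],"dx":[0],"dy":[0],"dz":[0],"drx":[0],"dry":[0],"drz":[0.0191]}' > next.json && python3 -m inch next.json>/dev/null;python3 m.py
```

```text
M [ 0.271 -0.707  0.377] F [4.6 1.5 3. ] hd -1.196 p [0.5789 0.0284 0.1477] q6 1.04 21.73
M [ 0.22  -0.668  0.361] F [5.  0.8 2.2] hd -1.256 p [0.5789 0.0283 0.1477] q6 1.1 21.85
M [ 0.56  -0.453  0.154] F [3.3 2.6 2.9] hd -1.316 p [0.5789 0.0283 0.1477] q6 1.16 21.98
M [ 0.342 -0.526  0.258] F [3.  2.1 3.2] hd -1.376 p [0.5789 0.0283 0.1477] q6 1.22 22.1
M [ 0.174 -0.7    0.191] F [5.1 1.1 1.7] hd -1.437 p [0.5789 0.0282 0.1477] q6 1.28 22.23
M [ 0.152 -0.747  0.195] F [ 4.3 -0.1  1.6] hd -1.497 p [0.5789 0.0282 0.1477] q6 1.34 22.35
```

Two clear drops (headings about -0.9 and -1.3), so it has clicked and the lid is clamped. Stop, release and retreat upward.

Converted, -0.16 m is -0.2, -0.06 m is -0.075.

```bash
echo '{"aperture":[0.085,0.085,0.085,0.085,0.085,0.085,0.085,0.085,0.085,0.085,0.085,0.085,0.085],"dx":[0,0,0,0,0,0,0,0,-0.0625,-0.0625,-0.0625,-0.0625,-0.0625],"dy":[0,0,0,0,0,0,0,0,-0.0625,-0.125,-0.175,-0.175,-0.175],"dz":[0,0,0,0,-0.025,-0.075,-0.1375,-0.2,-0.2,-0.2,-0.2,-0.2,-0.2],"drx":[0,0,0,0,0,0,0,0,0,0,0,0,0],"dry":[0,0,0,0,0,0,0,0,0,0,0,0,0],"drz":[0,0,0,0,0,0,0,0,0,0,0,0,0]}' > next.json && python3 -m inch next.json
python3 - <<'E'
from h import *
ims=[ctrl.capture(n)[...,::-1] for n in("scene","top")]
a=cv2.resize(ims[0][165:285,200:340],(512,440)); b=cv2.resize(ims[1][165:285,220:300],(288,432))
c=np.zeros((440,800,3),np.uint8);c[:,:512]=a;c[:432,512:]=b;cv2.imwrite("pics/c5.png",c);go()
E
```

```text
time: 23.98
eef_pos: [0.5163, 0.1637, 0.3062]
eef_rot: [3.139, 0.12, -0.0]
ft_force: [-0.4, 0.5, -0.5]
finger_gap: 0.085
finger_force: 0.0
t 24.075 pos [0.5166 0.1631 0.3061] heading -1.4960982134253484 z [-0.0002 -0.0004 -1.    ] F [-0.6118 -0.2419 -0.3257] gap 0.08495653335589393 q [ 0.0868  0.0519  1.5982 -0.0003  1.4918  1.5829]
```

View pics/c5.png

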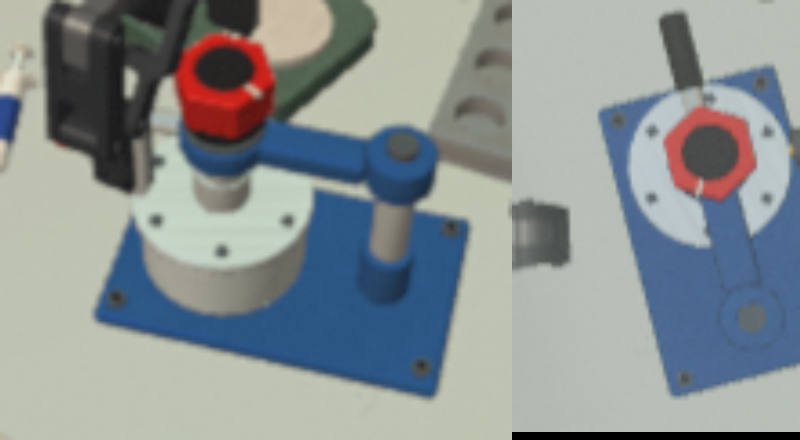

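The arm is closed with knob and handle in line over the lid's centre (top part, knob at (709,153)). The foot rests on the boss and the gripper is clear.

```bash
python3 -c "
from bench import ctrl
print(ctrl.job_done())"
```

```text
the job is handed in; nothing more can be done
None
```

The pressure pot is closed and handed in at about 24 s: the lid is home, the swing arm is against its stop, and the knob was turned until it slipped (I felt two clicks) and then released, with the robot clear; no verdict came back.

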